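Set the pack selector and start

TASK

The next job is rolls: with the fingertips, gently push the upright tab of the selector dial round until it points straight at the position labelled with the raised round disc; only then press the round start button fully down and let it come up again. Only push and press: do not pinch the tab or force it hard, and leave the binder clip and the other things where they are.

Things in the scene. Friction and masses are not known exactly. Their poses are not given: they have to be found in the camera images.
- selector_unit: mid-grey painted selector unit, a flat box 204 (its x) x 234 (its y) x 45 mm high, fixed to the worktop, turned up to 20 degrees. Origin: centre of its underside; x points away from the robot at yaw 0, y to the left, z up
- pivot (a point): axis of the selector dial on the unit's top plate (45 mm above the worktop), 20 mm nearer the robot than the unit's centre. The dial is a black disc 114 mm across, its top 8 mm above the plate, with a 16 mm radius hub to 14 mm above the plate
- tab (a point): the dial's one upright tab, a black radial fin 12 mm thick, from 38 to 78 mm from the dial's axis and from 4 to 38 mm above the top plate; this point lies in its middle thickness, 64 mm from the axis and 30 mm above the plate. Pushed on its side it swings round the axis. x of this frame points radially outwards, y is the direction in which it moves as the joint grows
- selector (a joint): angle of the dial, rad: 0 when the tab points along the unit's x, growing counter-clockwise seen from above. The four labelled positions are at -1.2, -0.6, 0.6 and 1.2; 0 is marked with a small dot only. A stiff bearing (about 2.5 N at the tab) lets it turn only while it is pushed and it stays where it is left. End stops at -1.5 and 1.5. It starts between -0.25 and 0.25
- pointer (a point): point straight outwards of the tab, 98 mm from the dial's axis and 20 mm beyond the tab's outer end, 3 mm above the plate; it lies at a label's centre when the tab stands at that label
- disc_label: raised round white disc, 28 mm in diameter and 3 mm high, on the top plate 98 mm from the dial's axis, at one of the four labelled positions (which one varies). Origin: centre of its underside
- square_label: raised white square, 25x25x3 mm, at another labelled position. Origin: centre of its underside
- bar_label: raised white narrow bar, 9x34x3 mm, at another labelled position. Origin: centre of its underside
- start_button_top (a point): centre of the top of the round grey start button, 28 mm in diameter, in a black housing on the near right corner of the unit's top plate; it is pressed straight down
- cross_label: raised white plus-shaped cross, two crossed bars 30x8x3 mm, at another labelled position. Origin: centre of its underside
- start_button (a joint): travel of the start button, m: 0 up, 0.006 fully down; a spring (5 N fully down) raises it again
- binder_clip: black binder clip, 32x25x37, standing on the near left corner of the selector unit (sizes in mm); loose, to be left alone. Origin: centre of its underside
- spare_roller: spare roller, 40 in diameter, 54 tall, on the worktop near the unit's right front (sizes in mm); loose, to be left alone. Origin: centre of its underside
- tape_roll: tape roll lying flat, 92 across, 48 tall, on the worktop left of the unit (sizes in mm); loose, to be left alone. Origin: centre of its underside
- envelopes: bundle of envelopes, 104x224x38, behind the bag sealer (sizes in mm); loose, to be left alone. Origin: centre of its underside
- marker: marker pen, 17x135x16, lying in front of the bag sealer (sizes in mm); loose, to be left alone. Origin: centre of its underside
- label_roll: white roll of labels, 91 across, 58 tall, far right (sizes in mm); loose, to be left alone. Origin: centre of its underside

How it is judged:
By the outcome, as a careful person would: the job done as asked, in the order asked, and still so for the second after the job is handed in, with the robot touching nothing.
It also fails if it takes over 54 s, if anything falls off the work surface, if the arm or the gripper's body presses on something with over 40 N, if the wrist force passes 120 N, or if a joint passes its speed limit or range.

ROBOT

A 7-joint arm with a two-finger parallel gripper is mounted at the origin on a cart in front of the work surface, level with it; the furniture and walls round the work are solid. World frame = base frame: x ahead of the robot, y to its left, z up, the work surface at z = 0. Lengths are in mm, angles in rad, forces in N, time in s.
With the tool pointing down it reaches from about 400 to 875 mm from the base axis. Payload 6.5 kg.
Tool frame: the origin (TCP) lies midway between the tips of the shut fingers; the grasp point (between the pads) lies 19 mm behind it (env.pinch_z is the distance from the TCP to the grasp point, in mm); y points along the fingers, x is the direction in which the jaws open and shut, and the axes are right-handed (so a half turn about y gives the same grasp; the last joint's range is limited). The gripper opens to 85 mm and grips with 20 to 120 N. Pads are 22 mm wide; open, the fingers measure 114 mm over their backs; the gripper's body (76 mm by 85 mm) begins 54 mm behind the grasp point. The pads swing forward as they close: fully open they stand 13 mm farther back than shut.
Start: joints at [1.234, 0.536, -0.004, 1.538, 0.003, 1.067, -0.071], TCP at [173.872, -626.305, 231.29] pointing down, gripper open.
Joint ranges: [-2.7, 2.7], [-0.37, 2.16], [-1.27, 1.26], [0.24, 2.4], [-1.31, 4.45], [0.19, 1.91], [-2.76, 2.76]. Speed limits (rad/s): [2.39, 2.39, 3.14, 3.14, 3.14, 3.14, 3.14].

INTERFACE

Orientations are given as a unit quaternion [x, y, z, w].
In Python, from workcell import env gives the robot as it stands. The module is installed in compiled form; this text tells all that it offers.
- The arm moves only by the tool send_rows, never from a script. Its argument "targets" is a list that holds one entry, the list of rows, each a list of 6 numbers: the shift along the world's x, y, z as a fraction of full scale, then the turn, a rotation vector about the world's x, y, z as a fraction of full scale. In form: [[[tx, ty, tz, wx, wy, wz], ...]]. A call has exactly 10 rows; each row is the pose to reach, as a shift and turn from the pose commanded when the call began; what a row does not reach only later rows make up. Full scale, the value 1, is 500 mm for a shift and 0.5 rad for a turn. A row lasts 1/10 s, in which the tool goes at most 50 mm and 8.59 degrees, less where a joint would pass 70% of its speed; a pose out of reach is approached as far as the arm can. A call with a number of a shift or a turn outside -1 to 1 is refused whole. A call with a gripper value outside its range is refused whole. "grip" is the opening, from 0 (shut) to 1 (fully open), set as the call begins (left out, the last holds). The fingers move at their own pace and stop on an object; the grip force is fixed at half the most. Time passes only in rows, so rows that repeat a pose let the fingers close, or fill a call up. It gives the time, the measured TCP pose, the force and the opening at its end, in the units of the state.
- env.get_state(): the state, without advancing time (a new reading comes with each control period).
- env.read_camera(name): name is "scene" or "top" or "wrist"; returns (picture, depth): 400x640x3 uint8, red, green, blue; 400x640 float32, mm along the optical axis (not along the pixel's ray), 0 where there is no reading.
- env.calibration(name): a dict with "camera_matrix" (3x3 intrinsics, pixels), "pose" (4x4, takes a point from camera to world coordinates). Camera axes: x right, y up, looking along -z (the intrinsics and any distortion apply to the point x, -y, -z); pixel columns grow to the right and rows downward; lengths in mm; the calibration is good to about 2 mm. A picture is of the moment at which its call begins: read the wrist's pose just before it. calibration takes no time and is no camera call; for the wrist camera it gives the pose at the moment of the call.
- env.finish_job(): hands the job in, once; it reports no verdict.
The state is a dict: "time": time; "joint_pos": joint angles; "qvel": joint speeds; "tau": joint torques, N m; "tcp_pos": TCP position; "eef_rot": TCP orientation; "force": force on the tool from outside, world axes, zero at the start; "ft_torque": the same for the moment, N m; "grip_width": finger opening in mm.
Only numpy, scipy, OpenCV 4.12 (cv2) and the standard library are available. Lean on these libraries where they do the work, as an engineer would, in place of code of your own. Each camera call takes 0.05 s, during which the arm holds its last target.

## Working session

There is one attempt and no reset: what is moved stays moved. The work goes in short steps, Python scripts to look and compute and a tool call to move; the robot and the scene stay as the last step left them, time stands still between calls to the robot, and variables do not carry over. Pictures are saved under pics/ and viewed, and the job is handed in when it is done.

Besides the shell and the picture viewer there is one more tool, called after ">>>" as name(argument=value, ...), one argument or row to a line, values as JSON. send_rows: Moves the arm, as the interface text tells. Its arguments: {"type":"object","properties":{"targets":{"type":"array","items":{"type":"array","items":{"type":"array","items":{"type":"number"}}}},"grip":{"type":"number"}},"required":["targets"]}

```bash
mkdir -p pics; python3 - <<'E'
from workcell import env
import cv2,numpy as np
s=env.get_state();print({k:np.round(v,3) for k,v in s.items()})
for n in("scene","top"):
    c=env.calibration(n);print(n,np.round(c["camera_matrix"],1).tolist(),np.round(c["pose"],3).tolist(),[k for k in c])
    p,d=env.read_camera(n);np.savez(f"{n}0.npz",p=p,d=d);cv2.imwrite(f"pics/{n}0.png",p[:,:,::-1])
E
```

```text
{'time': np.float64(0.0), 'joint_pos': array([ 1.234,  0.537, -0.004,  1.539,  0.003,  1.067, -0.071]), 'qvel': array([-0.   , -0.001, -0.   , -0.   , -0.   ,  0.001,  0.001]), 'tau': array([-0.0000e+00, -5.8341e+01,  1.0490e+00, -2.5911e+01,  1.2000e-02,
        9.0000e-03,  0.0000e+00]), 'tcp_pos': array([ 173.69 , -625.692,  230.392]), 'eef_rot': array([-0.563,  0.428, -0.427,  0.563]), 'force': array([ 0.066, -0.034,  0.014]), 'ft_torque': array([-0.018,  0.002,  0.012]), 'grip_width': np.float64(85.399)}
scene [[425.8, 0.0, 324.1], [0.0, 425.8, 201.0], [0.0, 0.0, 1.0]] [[-0.919, 0.178, -0.353, 49.182], [-0.395, -0.435, 0.809, 1112.042], [-0.009, 0.883, 0.47, 705.521], [0.0, 0.0, 0.0, 1.0]] ['camera_matrix', 'pose']
top [[517.3, 0.0, 318.3], [0.0, 517.3, 198.3], [0.0, 0.0, 1.0]] [[-0.029, 0.982, -0.186, 181.956], [-0.999, -0.032, -0.016, 18.889], [-0.021, 0.185, 0.982, 1826.346], [0.0, 0.0, 0.0, 1.0]] ['camera_matrix', 'pose']
```

View pics/scene0.png

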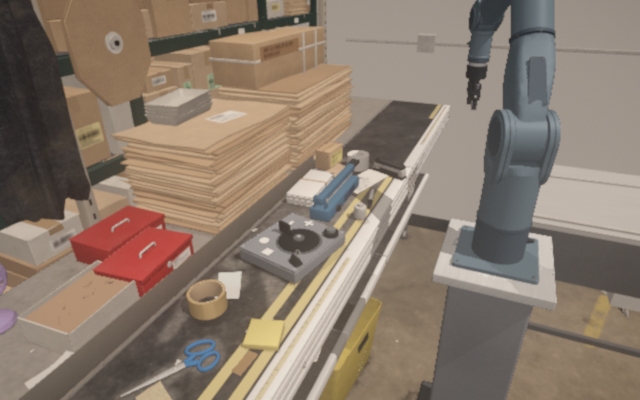

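View pics/top0.png

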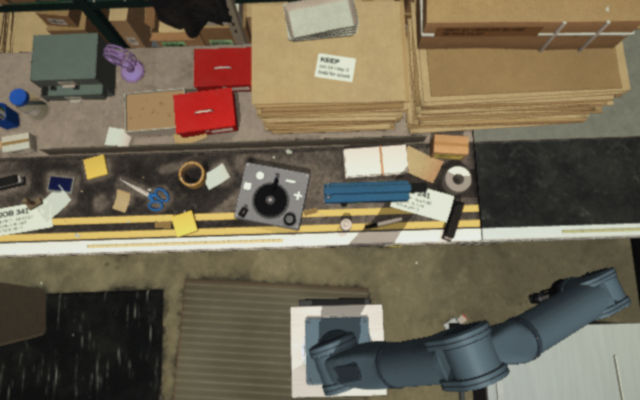

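The unit is near (273,195) in the top view and (293,245) in the scene view. I'll zoom in on both.

```bash
python3 - <<'E'
import cv2,numpy as np
t=np.load("top0.npz")["p"][:,:,::-1];s=np.load("scene0.npz")["p"][:,:,::-1]
a=cv2.resize(t[150:240,225:325],(600,540),interpolation=cv2.INTER_CUBIC)
cv2.imwrite("pics/topz.png",a)
cv2.imwrite("pics/scz.png",cv2.resize(s[205:285,235:355],(720,480),interpolation=cv2.INTER_CUBIC))
E
```

```text
(no output)
```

View pics/topz.png

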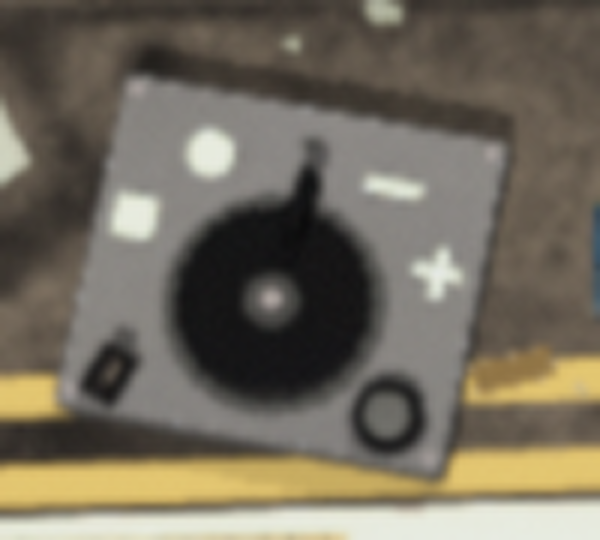

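View pics/scz.png

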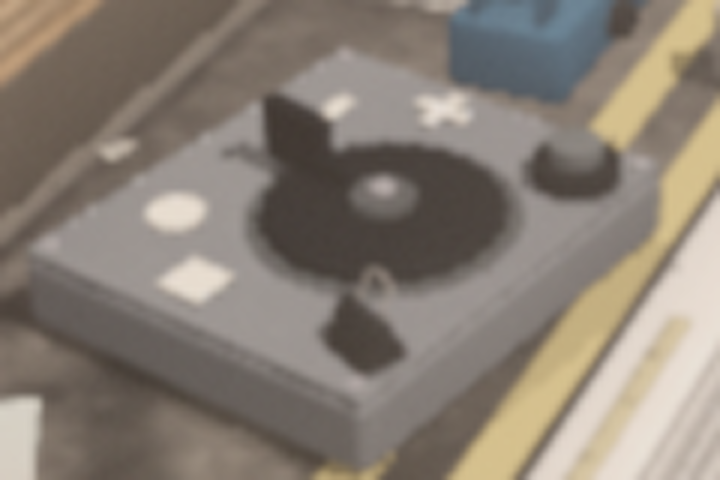

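```bash
cat > h.py <<'E'
import numpy as np,cv2
def ray(c,uv,z):
    K=c["camera_matrix"];P=c["pose"]
    d=P[:3,:3]@np.array([(uv[0]-K[0,2])/K[0,0],-(uv[1]-K[1,2])/K[1,1],-1]);o=P[:3,3]
    return o+d*(z-o[2])/d[2]
def pt(c,uv,dep):
    K=c["camera_matrix"];P=c["pose"]
    return P[:3,:3]@(dep*np.array([(uv[0]-K[0,2])/K[0,0],-(uv[1]-K[1,2])/K[1,1],-1]))+P[:3,3]
def proj(c,X):
    K=c["camera_matrix"];P=c["pose"];q=P[:3,:3].T@(np.array(X)-P[:3,3]);return np.array([K[0,2]+K[0,0]*q[0]/-q[2],K[1,2]+K[1,1]*q[1]/q[2]])
E
python3 - <<'E'
from workcell import env
from h import *
names=["disc","square","bar","cross"]
angs=dict(disc=.6,square=1.2,bar=-.6,cross=-1.2)
for cam,off,seed in (("top",(225,150,6),[(210,153),(134,217),(394,187),(438,274)]),("scene",(235,205,6),[(175,212),(195,280),(338,107),(443,109)])):
    f=np.load(cam+"0.npz");p=f["p"];c=env.calibration(cam)
    g=p.min(2)
    W=[]
    for n,sd in zip(names,seed):
        u0=sd[0]/off[2]+off[0];v0=sd[1]/off[2]+off[1]
        r=6 if cam=="top" else 7
        ys,xs=np.mgrid[int(v0)-r:int(v0)+r+1,int(u0)-r:int(u0)+r+1]
        w=np.clip(g[ys,xs].astype(float)-165,0,None) ;
        m=(w>0).astype(np.uint8);k,l=cv2.connectedComponents(m);w=w*(l==l[r,r])
        uv=np.array([(xs*w).sum(),(ys*w).sum()])/w.sum()
        W.append(ray(c,uv,48)[:2]);print(cam,n,uv.round(1),W[-1].round(1),w.max(),(w>0).sum())
    W=np.array(W);B=np.array([[98*np.cos(angs[n]),98*np.sin(angs[n])] for n in names])
    mb=B.mean(0);mw=W.mean(0);H=(B-mb).T@(W-mw);th=np.arctan2(H[0,1]-H[1,0],H[0,0]+H[1,1])
    R=np.array([[np.cos(th),-np.sin(th)],[np.sin(th),np.cos(th)]]);piv=mw-R@mb
    print("yaw",th,"pivot",piv,"res",(W-(B@R.T+piv)).round(1).tolist())
    hub=((268,299) if cam=="top" else (382,188)); print("hub",ray(c,(hub[0]/6+off[0],hub[1]/6+off[1]),59))
    bt=((388,412) if cam=="top" else (578,152)); uv=(bt[0]/6+off[0],bt[1]/6+off[1])
    d=f["d"];print("btn depth",pt(c,uv,np.median(d[int(uv[1])-1:int(uv[1])+2,int(uv[0])-1:int(uv[0])+2])))
    print("btn rays",[ray(c,uv,z).round(1) for z in (60,65,70)])
    if cam=="top":
        for q in ((315,150),(312,180),(305,205),(110,372)): 
            uv=(q[0]/6+off[0],q[1]/6+off[1]);print(q,pt(c,uv,d[int(uv[1]+.5),int(uv[0]+.5)]))
    # points above plate +20
    vv,uu=np.mgrid[0:400,0:640];
    K=c["camera_matrix"];P=c["pose"];X=np.stack([(uu-K[0,2])/K[0,0]*d,-(vv-K[1,2])/K[1,1]*d,-d],-1)@P[:3,:3].T+P[:3,3]
    rel=(X[...,:2]-piv)@R
    sel=(X[...,2]>66)&(abs(rel[...,0])<130)&(abs(rel[...,1])<120)&(d>0)
    np.set_printoptions(suppress=True)
    print(np.c_[uu[sel],vv[sel],rel[sel],X[sel][:,2]].round(0).astype(int).tolist())
E
```

```text
top disc [259.7 175. ] [608.8 252.1] 58.0 54
top square [247.  185.6] [572.2 297.2] 58.0 51
top bar [290.  180.8] [584.2 144.9] 48.0 27
top cross [297.6 195.1] [531.9 119.4] 61.0 38
yaw -0.22288681615930553 pivot [517.49036843 216.25050111] res [[0.2, -0.2], [-0.2, -0.3], [0.0, 0.5], [-0.0, 0.0]]
hub [516.30467029 216.40831853  59.        ]
btn depth [446.79080042 147.43584983  65.79528702]
btn rays [array([447.7, 147.9,  60. ]), array([446.9, 147.5,  65. ]), array([446.2, 147.1,  70. ])]
(315, 150) [608.11945606 189.40387936  42.36723706]
(312, 180) [581.23110027 187.72419563  80.75706391]
(305, 205) [566.41881088 191.89165761  81.59256672]
(110, 372) [472.22375652 304.39555901  83.86301688]
[[275, 178, 73, -6, 88], [276, 178, 75, -9, 81], [277, 178, 75, -13, 83], [275, 179, 69, -7, 88], [276, 179, 70, -11, 87], [277, 179, 72, -13, 83], [278, 179, 75, -15, 69], [274, 180, 65, -5, 90], [275, 180, 67, -7, 82], [276, 180, 68, -10, 81], [277, 180, 68, -14, 81], [274, 181, 64, -4, 78], [275, 181, 65, -7, 75], [276, 181, 64, -11, 81], [277, 181, 66, -14, 76], [274, 182, 58, -6, 87], [275,
[... 3816 characters left out ...]
227, 40, -6, 73], [290, 227, 38, -8, 73], [284, 228, 55, -1, 66], [285, 228, 53, -3, 67], [286, 228, 45, 1, 71], [287, 228, 43, -1, 71], [288, 228, 40, -2, 72], [289, 228, 36, -1, 74], [290, 228, 39, -9, 69], [286, 229, 46, 0, 67], [287, 229, 42, 1, 69], [288, 229, 40, -1, 69], [289, 229, 36, -1, 71], [290, 229, 38, -7, 66], [289, 230, 37, -2, 66], [297, 250, -57, 75, 79], [298, 250, -59, 73, 78], [296, 251, -54, 76, 74], [298, 251, -62, 77, 79], [299, 251, -64, 76, 79], [296, 252, -54, 76, 71], [300, 252, -69, 77, 78], [300, 253, -70, 79, 77], [300, 254, -69, 78, 73], [299, 255, -67, 80, 70], [299, 256, -69, 83, 69], [299, 257, -69, 83, 67], [299, 259, -75, 90, 66], [299, 260, -77, 93, 66]]
```

```bash
python3 - <<'E'
from workcell import env
from scipy.spatial.transform import Rotation as R
import numpy as np
s=env.get_state();print(R.from_quat(s["eef_rot"]).as_matrix().round(2), s["joint_pos"], env.pinch_z)
c=env.calibration("wrist");print(c["camera_matrix"].round(1),c["pose"].round(2))
E
```

```text
[[ 0.27 -0.    0.96]
 [-0.96  0.    0.27]
 [-0.   -1.   -0.  ]] [ 1.23384417  0.53712756 -0.00440111  1.53878003  0.00261041  1.06727772
 -0.0711795 ] 18.700000000000003
[[296.1   0.  317. ]
 [  0.  296.1 199.7]
 [  0.    0.    1. ]] [[ 2.7000e-01  9.1000e-01  3.2000e-01  2.5530e+02]
 [-9.6000e-01  2.5000e-01  9.0000e-02 -6.0459e+02]
 [-0.0000e+00 -3.3000e-01  9.4000e-01  3.7326e+02]
 [ 0.0000e+00  0.0000e+00  0.0000e+00  1.0000e+00]]
```

Disc is at +0.6 on the unit (yaw ≈ -0.223, pivot ≈ (517,217)), and the tab is at ≈ -0.15. I'll close the fingers and travel above the unit, turning so the 22 mm-wide side of the fingers faces the tab's side.

>>> send_rows(
  targets=[
    [[0.05, 0.06, 0, 0, 0, 0.09], [0.11, 0.13, 0, 0, 0, 0.2], [0.17, 0.2, 0, 0, 0, 0.3], [0.23, 0.28, 0, 0, 0, 0.42], [0.29, 0.35, 0, 0, 0, 0.54], [0.35, 0.42, 0, 0, 0, 0.65], [0.4, 0.49, 0, 0, 0, 0.75], [0.45, 0.55, 0, 0, 0, 0.84], [0.48, 0.59, 0, 0, 0, 0.9], [0.49, 0.6, 0, 0, 0, 0.92]],
  ],
  grip=0,
)

```text
time: 1.1
tcp_pos: [420.8, -323.0, 231.1]
eef_rot: [-0.646, 0.286, -0.286, 0.647]
force: [0.4, 0.1, 0.6]
grip_width: 0.4
```

>>> send_rows(
  targets=[
    [[0.03, 0.08, 0, 0, 0, 0.08], [0.06, 0.17, 0, 0, 0, 0.16], [0.09, 0.26, 0, 0, 0, 0.25], [0.12, 0.36, 0, 0, 0, 0.34], [0.15, 0.46, 0, 0, 0, 0.44], [0.18, 0.56, 0, 0, 0, 0.54], [0.21, 0.66, 0, 0, 0, 0.64], [0.24, 0.76, 0, 0, 0, 0.74], [0.27, 0.86, 0, 0, 0, 0.84], [0.28, 0.95, 0, 0, 0, 0.92]],
  ],
)

```text
time: 2.1
tcp_pos: [558.9, 140.3, 231.0]
eef_rot: [0.695, -0.134, 0.134, -0.694]
force: [0.9, 0.1, 0.5]
grip_width: 0.1
```

```bash
python3 - <<'E'
from workcell import env
from h import *
from scipy.spatial.transform import Rotation as R
s=env.get_state();M=R.from_quat(s["eef_rot"]).as_matrix();print(s["tcp_pos"],M.round(3),np.arctan2(M[1,2],M[0,2]))
c=env.calibration("wrist");p,d=env.read_camera("wrist");np.savez("w1.npz",p=p,d=d,K=c["camera_matrix"],P=c["pose"]);cv2.imwrite("pics/w1.png",p[:,:,::-1])
E
```

```text
[558.92270411 140.34066195 230.96926313] [[ 0.928  0.     0.372]
 [-0.372 -0.001  0.928]
 [ 0.001 -1.    -0.001]] 1.189471546743892
```

View pics/w1.png

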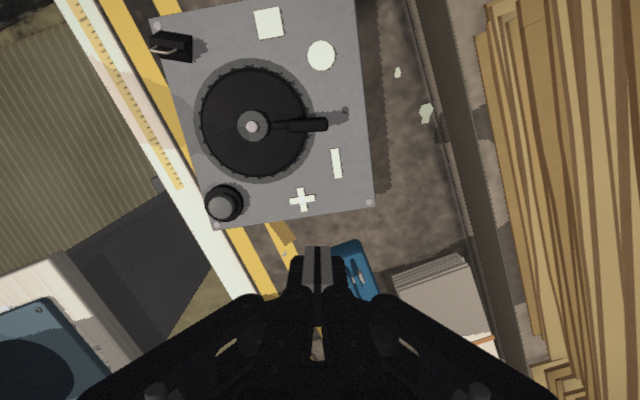

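The wrist view shows everything: hub (251,127), tab tip (325,124), disc (321,55), square (268,23), bar (336,163), cross (302,200), button (222,205). I'll refine the poses from it.

```bash
cat >> h.py <<'E'
names=["disc","square","bar","cross"];angs=dict(disc=.6,square=1.2,bar=-.6,cross=-1.2)
def fitlabels(p,c,seed,r=20,use=names):
    W=[];g=p.min(2)
    for n,(u0,v0) in zip(names,seed):
        if n not in use: continue
        ys,xs=np.mgrid[max(0,v0-r):v0+r+1,u0-r:u0+r+1]
        m=(g[ys,xs]>165).astype(np.uint8);k,l,st,ce=cv2.connectedComponentsWithStats(m)
        i=l[v0-ys[0,0],u0-xs[0,0]];uv=ce[i]+[xs[0,0],ys[0,0]];W.append(ray(c,uv,48)[:2]);print(n,uv.round(1),st[i,4],W[-1].round(1))
    W=np.array(W);B=np.array([[98*np.cos(angs[n]),98*np.sin(angs[n])] for n in use])
    mb=B.mean(0);mw=W.mean(0);H=(B-mb).T@(W-mw);th=np.arctan2(H[0,1]-H[1,0],H[0,0]+H[1,1])
    R=np.array([[np.cos(th),-np.sin(th)],[np.sin(th),np.cos(th)]]);piv=mw-R@mb
    print("yaw",round(th,4),"pivot",piv.round(1),"res",(W-(B@R.T+piv)).round(1).tolist());return th,R,piv
E
python3 - <<'E'
from h import *
f=np.load("w1.npz");c=dict(camera_matrix=f["K"],pose=f["P"]);p=f["p"];d=f["d"]
th,R,piv=fitlabels(p,c,[(321,55),(268,23),(336,163),(302,200)])
print("hub",ray(c,(251,127),59))
ys,xs=np.mgrid[190:220,208:238];
print("btn depth",pt(c,(222,205),np.median(d[202:209,218:226])), np.median(d[202:209,218:226]))
for z in(62,65,68):print(ray(c,(222,205),z))
K=c["camera_matrix"];P=c["pose"];vv,uu=np.mgrid[0:400,0:640]
X=np.stack([(uu-K[0,2])/K[0,0]*d,-(vv-K[1,2])/K[1,1]*d,-d],-1)@P[:3,:3].T+P[:3,3]
q=(X[...,:2]-piv)@R;rr=np.hypot(q[...,0],q[...,1])
s=(X[...,2]>75)&(X[...,2]<90)&(rr<82)&(rr>34)&(d>0)&(vv<240)&(q[...,0]>0)
print(s.sum(),X[s][:,2].mean(),"tab",np.arctan2(q[s][:,1],q[s][:,0]).mean(),rr[s].min(),rr[s].max())
s2=(X[...,2]>60)&(abs(q[...,0]+60)<35)&(abs(q[...,1]+80)<30)&(d>0)&(vv<240);print("btn top mask",X[s2].mean(0),np.percentile(X[s2][:,2],[10,50,90]),s2.sum())
z=cv2.resize(p[100:230,190:350,::-1],(800,650)[0:2],interpolation=cv2.INTER_CUBIC)[:600];cv2.imwrite("pics/w1z.png",z)
E
```

```text
disc [320.5  55.1] 644 [608.  252.7]
square [268.2  22.6] 737 [571.6 297.8]
bar [335.8 162.9] 237 [583.7 145.1]
cross [301.6 199.4] 276 [531.5 119.6]
yaw -0.2212 pivot [516.9 216.6] res [[-0.0, -0.1], [0.0, -0.1], [0.0, 0.3], [-0.0, -0.1]]
hub [515.61070613 215.64889269  59.        ]
btn depth [450.87791611 152.00519895  67.14115044] 326.62347
[448.54092855 150.89981606  62.        ]
[449.90462385 151.5448368   65.        ]
[451.26831915 152.18985755  68.        ]
528 82.51324323337028 tab -0.11261712375871023 38.72506347443875 78.35495569848476
btn top mask [449.05559039 150.95191739  66.40985655] [64.53941331 66.8301001  67.79441549] 493
```

View pics/w1z.png

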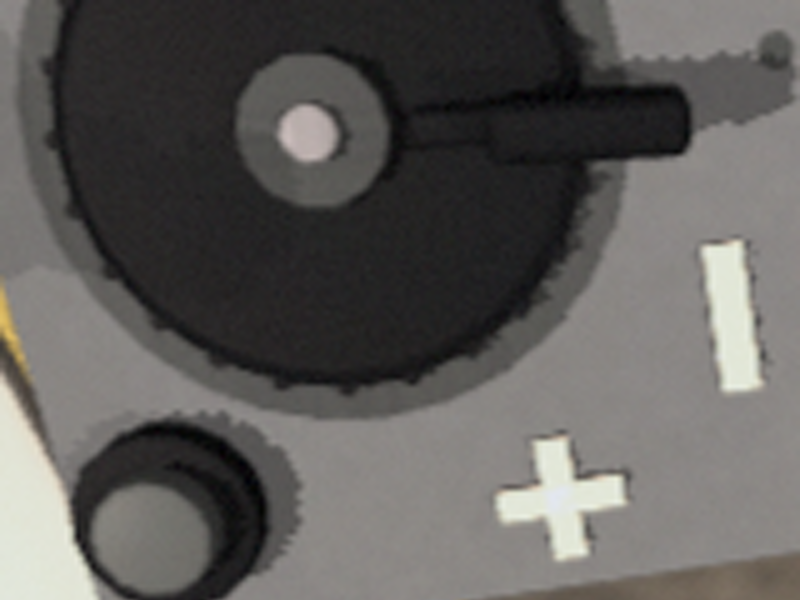

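>>> send_rows(
  targets=[
    [[0, 0.01, -0.04, 0, 0, 0.03], [0, 0.01, -0.1, 0, 0, 0.06], [0, 0.01, -0.16, 0, 0, 0.09], [0, 0.01, -0.22, 0, 0, 0.09], [0, 0.01, -0.26, 0, 0, 0.09], [0, 0.01, -0.3, 0, 0, 0.09], [0, 0.01, -0.32, 0, 0, 0.09], [0, 0.01, -0.335, 0, 0, 0.09], [0, 0.01, -0.335, 0, 0, 0.09], [0, 0.01, -0.335, 0, 0, 0.09]],
  ],
)

```text
time: 3.15
tcp_pos: [558.2, 145.4, 64.4]
eef_rot: [-0.697, 0.118, -0.118, 0.697]
force: [0.1, 0.4, 0.4]
grip_width: 0.2
```

```bash
cat > look.py <<'E'
import sys
from workcell import env
from h import *
from scipy.spatial.transform import Rotation as R
n=sys.argv[1]
s=env.get_state();M=R.from_quat(s["eef_rot"]).as_matrix();print(s["time"],s["tcp_pos"].round(1),"zang",np.arctan2(M[1,2],M[0,2]).round(3),s["force"].round(1))
c=env.calibration("wrist");p,d=env.read_camera("wrist");np.savez(n+".npz",p=p,d=d,K=c["camera_matrix"],P=c["pose"]);cv2.imwrite(f"pics/{n}.png",p[:,:,::-1])
E
python3 look.py w2
```

```text
3.15 [558.2 145.4  64.4] zang 1.236 [0.1 0.4 0.4]
```

View pics/w2.png

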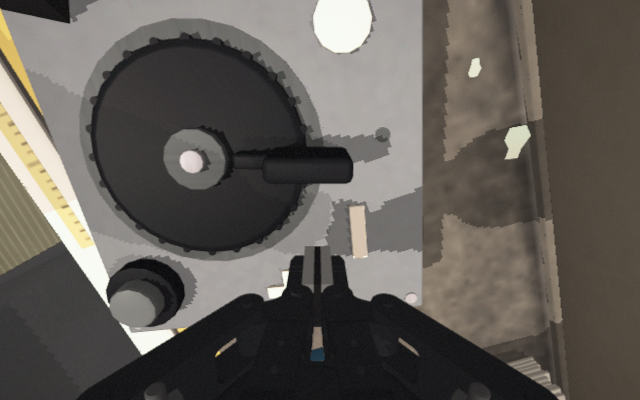

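The fingers are low, 36 mm short of the tab's side, and the disc label lies ahead. I'll compute the push rows, stopping slightly short of the target.

```bash
cat > plan.py <<'E'
import numpy as np
piv=np.array([517,216.5])
def pose(th,off,r=62):
    return piv+r*np.array([np.cos(th),np.sin(th)])+off*np.array([-np.sin(th),np.cos(th)])
def show(seq,p0,z0):
    for th,off in seq:
        q=pose(th,off);print(round(th,3),off,((q-p0)/500).round(4),round((th+np.pi/2-z0)/.5,3))
E
python3 - <<'E'
from plan import *
p0=np.array([558.2,145.4])
show([(-.335,o) for o in(-46,-38,-30,-24,-20,-17)],p0,1.236)
print()
show([(t,-17) for t in np.linspace(-.335,.33,21)],p0,1.236)
E
```

```text
-0.335 -46 [0.0045 0.0145] -0.0
-0.335 -38 [0.0097 0.0297] -0.0
-0.335 -30 [0.015  0.0448] -0.0
-0.335 -24 [0.0189 0.0561] -0.0
-0.335 -20 [0.0216 0.0637] -0.0
-0.335 -17 [0.0235 0.0693] -0.0

-0.335 -17 [0.0235 0.0693] -0.0
-0.302 -17 [0.0259 0.0729] 0.066
-0.268 -17 [0.0281 0.0765] 0.133
-0.235 -17 [0.0303 0.0802] 0.199
-0.202 -17 [0.0323 0.084 ] 0.266
-0.169 -17 [0.0341 0.0879] 0.332
-0.136 -17 [0.0359 0.0918] 0.399
-0.102 -17 [0.0375 0.0957] 0.465
-0.069 -17 [0.039  0.0997] 0.532
-0.036 -17 [0.0403 0.1038] 0.598
-0.003 -17 [0.0415 0.1079] 0.665
0.031 -17 [0.0426 0.112 ] 0.731
0.064 -17 [0.0435 0.1162] 0.798
0.097 -17 [0.0443 0.1204] 0.864
0.13 -17 [0.045  0.1246] 0.931
0.164 -17 [0.0455 0.1289] 0.997
0.197 -17 [0.0459 0.1331] 1.064
0.23 -17 [0.0461 0.1374] 1.13
0.264 -17 [0.0462 0.1417] 1.197
0.297 -17 [0.0461 0.1459] 1.263
0.33 -17 [0.0459 0.1502] 1.33
```

>>> send_rows(
  targets=[
    [[0.004, 0.014, 0, 0, 0, 0], [0.01, 0.03, 0, 0, 0, 0], [0.015, 0.045, 0, 0, 0, 0], [0.019, 0.056, 0, 0, 0, 0], [0.022, 0.064, 0, 0, 0, 0], [0.024, 0.069, 0, 0, 0, 0], [0.026, 0.073, 0, 0, 0, 0.066], [0.028, 0.0765, 0, 0, 0, 0.133], [0.03, 0.08, 0, 0, 0, 0.2], [0.032, 0.084, 0, 0, 0, 0.266]],
  ],
)

```text
time: 4.2
tcp_pos: [573.7, 186.8, 63.7]
eef_rot: [0.704, -0.071, 0.07, -0.703]
force: [-0.3, -2.2, 0.9]
grip_width: 0.4
```

```bash
python3 look.py w3
```

```text
4.2 [573.7 186.8  63.7] zang 1.371 [-0.3 -2.2  0.9]
```

View pics/w3.png

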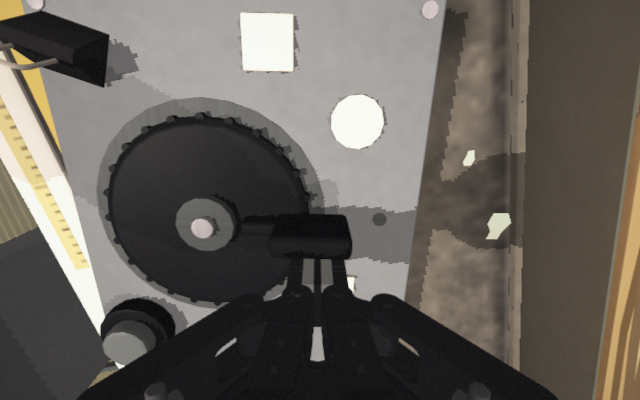

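Contact is flush at about 2.2 N and the tab is turning. Next rows, from commanded ≈ (574.2,187.4).

```bash
python3 - <<'E'
from plan import *
show([(t,-17) for t in np.linspace(-.202,.33,17)],np.array([574.2,187.4]),1.369)
E
```

```text
-0.202 -17 [0.0003 0.    ] -0.0
-0.169 -17 [0.0021 0.0039] 0.066
-0.136 -17 [0.0039 0.0078] 0.133
-0.102 -17 [0.0055 0.0117] 0.199
-0.069 -17 [0.007  0.0157] 0.266
-0.036 -17 [0.0083 0.0198] 0.332
-0.003 -17 [0.0095 0.0239] 0.399
0.031 -17 [0.0106 0.028 ] 0.465
0.064 -17 [0.0115 0.0322] 0.532
0.097 -17 [0.0123 0.0364] 0.598
0.13 -17 [0.013  0.0406] 0.665
0.164 -17 [0.0135 0.0449] 0.731
0.197 -17 [0.0139 0.0491] 0.798
0.23 -17 [0.0141 0.0534] 0.864
0.264 -17 [0.0142 0.0577] 0.931
0.297 -17 [0.0141 0.0619] 0.997
0.33 -17 [0.0139 0.0662] 1.064
```

>>> send_rows(
  targets=[
    [[0.003, 0.006, 0, 0, 0, 0.1], [0.0055, 0.0117, 0, 0, 0, 0.2], [0.0077, 0.0177, 0, 0, 0, 0.3], [0.0095, 0.024, 0, 0, 0, 0.4], [0.011, 0.03, 0, 0, 0, 0.5], [0.0123, 0.0364, 0, 0, 0, 0.6], [0.0132, 0.0425, 0, 0, 0, 0.7], [0.0139, 0.049, 0, 0, 0, 0.8], [0.0141, 0.0534, 0, 0, 0, 0.864], [0.0142, 0.0577, 0, 0, 0, 0.93]],
  ],
)

```text
time: 5.25
tcp_pos: [581.3, 216.1, 63.8]
eef_rot: [0.701, 0.093, -0.093, -0.701]
force: [1.7, -1.8, -0.7]
grip_width: -0.3
```

```bash
python3 look.py w4
```

```text
5.25 [581.3 216.1  63.8] zang 1.835 [ 1.7 -1.8 -0.7]
```

View pics/w4.png

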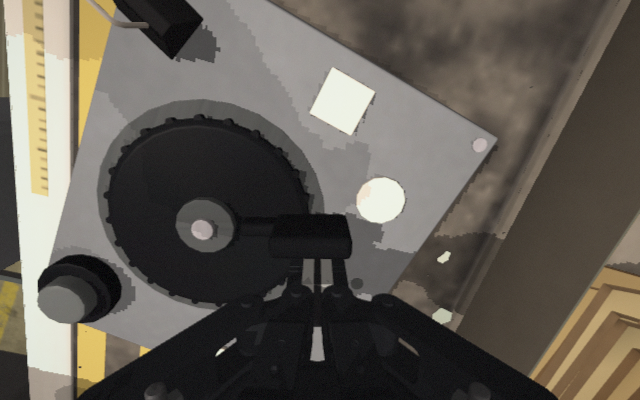

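```bash
cat > tab.py <<'E'
import sys
from h import *
def tab(n,piv=(516.9,216.6),yaw=-.2215):
    f=np.load(n+".npz");K=f["K"];P=f["P"];d=f["d"];p=f["p"]
    R=np.array([[np.cos(yaw),-np.sin(yaw)],[np.sin(yaw),np.cos(yaw)]])
    vv,uu=np.mgrid[0:400,0:640]
    X=np.stack([(uu-K[0,2])/K[0,0]*d,-(vv-K[1,2])/K[1,1]*d,-d],-1)@P[:3,:3].T+P[:3,3]
    q=(X[...,:2]-np.array(piv))@R;rr=np.hypot(q[...,0],q[...,1])
    s=(X[...,2]>79)&(X[...,2]<87)&(rr<82)&(rr>34)&(d>0)&(q[...,0]>0)&(p.max(2)<70)
    m,l,st,ce=cv2.connectedComponentsWithStats(s.astype(np.uint8));print(m) 
    i=1+np.argmax(st[1:,4]);s=l==i;a=q[s]
    (cx,cy),wh,an=cv2.minAreaRect(a.astype(np.float32))
    print("n",s.sum(),"px",ce[i].round(),"angle of centroid",np.arctan2(a[:,1].mean(),a[:,0].mean()).round(3),"rect",round(cx,1),round(cy,1),np.arctan2(cy,cx).round(3),np.round(wh,1),an)
    # direction by line fit
    v=cv2.fitLine(a.astype(np.float32),cv2.DIST_L2,0,.01,.01).ravel();v=v*np.sign(v[0]);print("axis dir",np.arctan2(v[1],v[0]).round(3), "z",X[s][:,2].mean().round(1))
for n in sys.argv[1:]:tab(n)
E
python3 tab.py w1 w2 w4
python3 - <<'E'
from h import *
f=np.load("w4.npz");c=dict(camera_matrix=f["K"],pose=f["P"])
p=f["p"];
for u,v in((381,200),(343,101)):
    print(ray(c,(u,v),48))
print("hub",ray(c,(202,230),59))
E
```

```text
2
n 509 px [307. 125.] angle of centroid -0.114 rect 58.1 -7.0 -0.12 [12.  39.5] 83.6000747680664
axis dir -0.111 z 82.7
6
n 2373 px [307. 169.] angle of centroid -0.106 rect 57.7 -7.0 -0.121 [12.5 39.5] 83.18521881103516
axis dir -0.115 z 82.6
5
n 2000 px [310. 247.] angle of centroid 0.485 rect 52.0 26.0 0.464 [39.2 13.1] 27.1237735748291
axis dir 0.466 z 82.5
[608.37704763 252.82458325  48.        ]
[572.1793566  298.21968295  48.        ]
hub [516.14851137 213.86341481  59.        ]
```

```bash
python3 - <<'E'
from plan import *
show([(t,-17) for t in (.264,.285,.306,.327,.348,.365,.378)],np.array(pose(.264,-17)),.264+np.pi/2)
E
```

```text
0.264 -17 [0. 0.] 0.0
0.285 -17 [-0.      0.0027] 0.042
0.306 -17 [-0.0001  0.0054] 0.084
0.327 -17 [-0.0002  0.0081] 0.126
0.348 -17 [-0.0004  0.0108] 0.168
0.365 -17 [-0.0006  0.013 ] 0.202
0.378 -17 [-0.0008  0.0146] 0.228
```

>>> send_rows(
  targets=[
    [[0, 0.0027, 0, 0, 0, 0.042], [0, 0.0054, 0, 0, 0, 0.084], [-0.0002, 0.0081, 0, 0, 0, 0.126], [-0.0004, 0.0108, 0, 0, 0, 0.168], [-0.0006, 0.013, 0, 0, 0, 0.2], [-0.0006, 0.013, 0, 0, 0, 0.2], [-0.0006, 0.013, 0, 0, 0, 0.2], [-0.0006, 0.013, 0, 0, 0, 0.2], [-0.0006, 0.013, 0, 0, 0, 0.2], [-0.0006, 0.013, 0, 0, 0, 0.2]],
  ],
)

```text
time: 6.3
tcp_pos: [580.0, 223.1, 63.8]
eef_rot: [-0.695, -0.128, 0.128, 0.696]
force: [0.5, -0.6, 1.3]
grip_width: -0.3
```

```bash
python3 look.py w5; python3 tab.py w5
```

```text
6.3 [580.  223.1  63.8] zang 1.934 [ 0.5 -0.6  1.3]
4
n 2018 px [312. 247.] angle of centroid 0.6 rect 48.7 31.7 0.577 [39.5 13.3] 33.90244674682617
axis dir 0.583 z 82.5
```

View pics/w5.png

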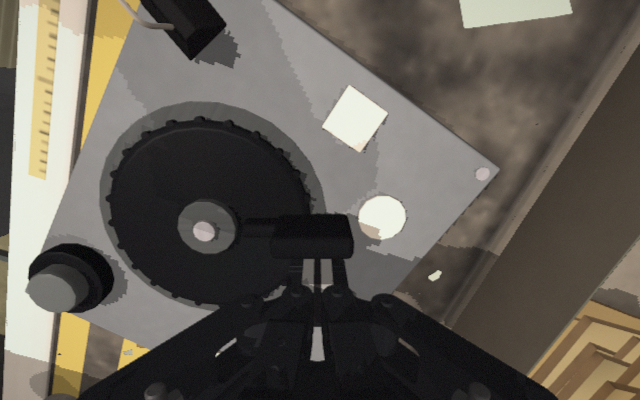

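The tab is at ≈0.583. I'll nudge it about 1.2 mm more, back straight off, and rise for a clear check.

>>> send_rows(
  targets=[
    [[-0.0004, 0.0012, 0, 0, 0, 0.017], [-0.0008, 0.0023, 0, 0, 0, 0.034], [-0.0008, 0.0023, 0, 0, 0, 0.034], [-0.0008, 0.0023, 0, 0, 0, 0.034], [0.004, -0.01, 0, 0, 0, 0.034], [0.012, -0.03, 0, 0, 0, 0.034], [0.022, -0.056, 0, 0, 0, 0.034], [0.022, -0.056, 0.06, 0, 0, 0.034], [0.022, -0.056, 0.14, 0, 0, 0.034], [0.022, -0.056, 0.2, 0, 0, 0.034]],
  ],
)

```text
time: 7.35
tcp_pos: [592.2, 193.7, 165.7]
eef_rot: [-0.694, -0.133, 0.133, 0.695]
force: [0.2, 0.5, -0.5]
grip_width: -0.0
```

```bash
python3 look.py w6; python3 tab.py w6
```

```text
7.35 [592.2 193.7 165.7] zang 1.95 [ 0.2  0.5 -0.5]
2
n 811 px [314. 145.] angle of centroid 0.595 rect 48.3 32.4 0.592 [39.2 12.3] 34.472225189208984
axis dir 0.598 z 82.6
```

View pics/w6.png

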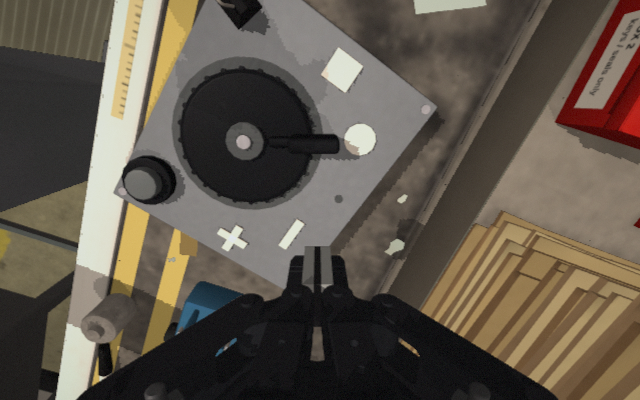

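The tab (tip 338,144) now points at the disc (360,139), measured 0.595. I'll cross-check with a label refit in this same view and locate the button (≈141,183).

```bash
python3 - <<'E'
from h import *
import tab
f=np.load("w6.npz");c=dict(camera_matrix=f["K"],pose=f["P"]);p=f["p"];d=f["d"]
th,R,piv=fitlabels(p,c,[(360,139),(342,70),(291,234),(232,238)])
tab.tab("w6",piv,th)
f1=np.load("w1.npz")
for f,box in((f,(110,150,185,215)),(f1,(195,175,250,235))):
    K=f["K"];P=f["P"];d=f["d"];p=f["p"];cc=dict(camera_matrix=K,pose=P)
    vv,uu=np.mgrid[0:400,0:640]
    X=np.stack([(uu-K[0,2])/K[0,0]*d,-(vv-K[1,2])/K[1,1]*d,-d],-1)@P[:3,:3].T+P[:3,3]
    reg=(uu>box[0])&(uu<box[2])&(vv>box[1])&(vv<box[3])
    q=(X[...,:2]-piv)@R
    for lo,hi in((50,55),(55,58),(58,61),(61,64),(64,67),(67,70),(70,75)):
        s=reg&(X[...,2]>lo)&(X[...,2]<hi);
        if s.sum()>5:print(lo,hi,s.sum(),X[s].mean(0).round(1),q[s].mean(0).round(1),np.ptp(q[s],axis=0).round(1),p[s].mean().round())
    m=(reg&(p.min(2)>75)&(X[...,2]>60)).astype(np.uint8);k,l,st,ce=cv2.connectedComponentsWithStats(m);i=1+np.argmax(st[1:,4]);print("grey",ce[i],st[i],ray(cc,ce[i],66).round(1))
E
```

```text
disc [360.9 137.6] 660 [608.4 254.3]
square [341.5  69.7] 987 [571.5 297.8]
bar [290.9 234.1] 283 [583.7 145. ]
cross [231.6 238. ] 376 [531.4 119.7]
yaw -0.2201 pivot [516.9 216.9] res [[0.5, 1.0], [-0.1, -0.5], [-0.1, -0.2], [-0.3, -0.3]]
2
n 811 px [314. 145.] angle of centroid 0.589 rect 48.3 32.1 0.586 [39.2 12.3] 34.39241409301758
axis dir 0.597 z 82.6
50 55 162 [459.  164.9  52.6] [-45.2 -63.4] [41.9 49.1] 15.0
55 58 828 [450.6 154.8  56.9] [-51.2 -75.1] [43.  44.2] 28.0
58 61 138 [451.5 157.7  58.8] [-51.  -72.1] [40.  40.7] 33.0
61 64 73 [453.9 158.3  62.5] [-48.8 -71. ] [27.5 19.1] 44.0
64 67 432 [448.5 152.   66.2] [-52.6 -78.2] [26.7 27.2] 93.0
67 70 367 [447.6 151.   67.6] [-53.3 -79.5] [25.3 25.6] 107.0
grey [139.97857143 184.16      ] [125 170  31  30 700] [446.6 150.3  66. ]
50 55 73 [465.  157.8  52.5] [-37.8 -69. ] [54.7 42.7] 23.0
55 58 517 [451.1 152.3  56.8] [-50.1 -77.4] [43.1 43. ] 34.0
58 61 69 [451.9 152.8  58.8] [-49.5 -76.8] [39.9 37.1] 38.0
61 64 29 [456.5 154.6  62.5] [-45.4 -74. ] [19.8 27.1] 44.0
64 67 248 [449.2 150.7  66.2] [-51.7 -79.4] [26.8 27.1] 99.0
67 70 206 [447.5 150.6  67.5] [-53.3 -79.9] [24.5 24.6] 114.0
grey [219.90452261 207.32914573] [209 197  23  22 398] [446.9 150.2  66. ]
```

Tab is at 0.59–0.60 in all fits, which is on target. Next is the button, at (447.5,150.7) with top z≈67. I'll move above it at the same height, then check.

>>> send_rows(
  targets=[
    [[-0.03, -0.01, 0, 0, 0, 0], [-0.08, -0.024, 0, 0, 0, 0], [-0.14, -0.042, 0, 0, 0, 0], [-0.2, -0.06, 0, 0, 0, 0], [-0.25, -0.075, 0, 0, 0, 0], [-0.28, -0.083, -0.04, 0, 0, 0], [-0.289, -0.086, -0.1, 0, 0, 0], [-0.289, -0.086, -0.15, 0, 0, 0], [-0.289, -0.086, -0.17, 0, 0, 0], [-0.289, -0.086, -0.17, 0, 0, 0]],
  ],
)

```text
time: 8.4
tcp_pos: [446.4, 151.1, 77.9]
eef_rot: [0.694, 0.133, -0.134, -0.694]
force: [-0.3, 1.0, 0.3]
grip_width: 0.2
```

```bash
python3 look.py w7; python3 -c "
import cv2,numpy as np
p=np.load('w7.npz')['p'][200:340,220:420,::-1];cv2.imwrite('pics/w7z.png',cv2.resize(p,(800,560)))"
```

```text
8.4 [446.4 151.1  77.9] zang 1.95 [-0.3  1.   0.3]
```

View pics/w7.png

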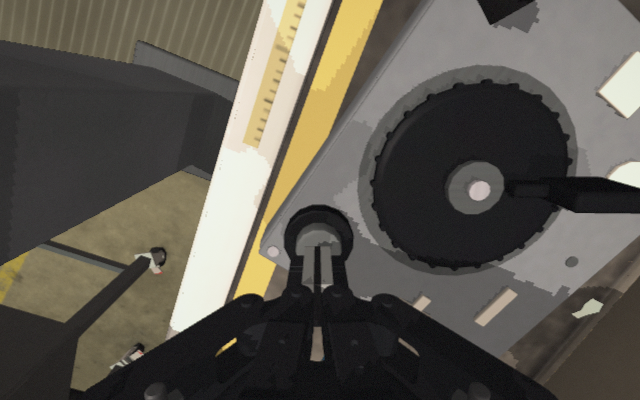

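The fingertips are centred over the button (319,235). Pressing slowly.

>>> send_rows(
  targets=[
    [[0.002, 0, -0.008, 0, 0, 0], [0.002, 0, -0.016, 0, 0, 0], [0.002, 0, -0.021, 0, 0, 0], [0.002, 0, -0.025, 0, 0, 0], [0.002, 0, -0.029, 0, 0, 0], [0.002, 0, -0.032, 0, 0, 0], [0.002, 0, -0.035, 0, 0, 0], [0.002, 0, -0.037, 0, 0, 0], [0.002, 0, -0.037, 0, 0, 0], [0.002, 0, -0.037, 0, 0, 0]],
  ],
)

```text
time: 9.45
tcp_pos: [448.2, 151.9, 61.0]
eef_rot: [0.695, 0.134, -0.133, -0.694]
force: [-1.3, -1.6, 12.2]
grip_width: -0.0
```

12 N at z=61 is well above the 5 N spring, so the button is on its stop. I'll hold with a slight extra press, then release and rise.

>>> send_rows(
  targets=[
    [[0, 0, -0.002, 0, 0, 0], [0, 0, -0.002, 0, 0, 0], [0, 0, 0.005, 0, 0, 0], [0, 0, 0.015, 0, 0, 0], [0, 0, 0.03, 0, 0, 0], [0, 0, 0.07, 0, 0, 0], [0, 0, 0.13, 0, 0, 0], [0, 0, 0.2, 0, 0, 0], [0, 0, 0.26, 0, 0, 0], [0, 0, 0.3, 0, 0, 0]],
  ],
)

```text
time: 10.45
tcp_pos: [448.2, 152.2, 212.4]
eef_rot: [-0.694, -0.134, 0.133, 0.694]
force: [0.0, 0.7, -0.5]
grip_width: 0.1
```

>>> send_rows(
  targets=[
    [[0.05, -0.05, 0, 0, 0, 0], [0.1, -0.1, 0, 0, 0, 0], [0.15, -0.15, 0, 0, 0, 0], [0.2, -0.18, 0, 0, 0, 0], [0.22, -0.2, 0, 0, 0, 0], [0.22, -0.2, 0, 0, 0, 0], [0.22, -0.2, 0, 0, 0, 0], [0.22, -0.2, 0, 0, 0, 0], [0.22, -0.2, 0, 0, 0, 0], [0.22, -0.2, 0, 0, 0, 0]],
  ],
)

```text
time: 11.45
tcp_pos: [557.4, 52.5, 210.5]
eef_rot: [0.694, 0.134, -0.134, -0.694]
force: [0.1, -0.9, 0.6]
grip_width: 0.1
```

```bash
python3 look.py w8; python3 tab.py w8; python3 -c "
from workcell import env
import cv2
p,d=env.read_camera('top');cv2.imwrite('pics/top8.png',cv2.resize(p[120:250,160:480,::-1],(800,325)))"
```

```text
11.45 [557.4  52.5 210.5] zang 1.952 [ 0.1 -0.9  0.6]
1Traceback (most recent call last):
  File "tab.py", line 16, in <module>
    for n in sys.argv[1:]:tab(n)
                          ~~~^^^
  File "tab.py", line 11, in tab
    i=1+np.argmax(st[1:,4]);s=l==i;a=q[s]
        ~~~~~~~~~^^^^^^^^^^
    return _wrapfunc(a, 'argmax', axis=axis, out=out, **kwds)
    return bound(*args, **kwds)
ValueError: attempt to get argmax of an empty sequence
```

View pics/w8.png

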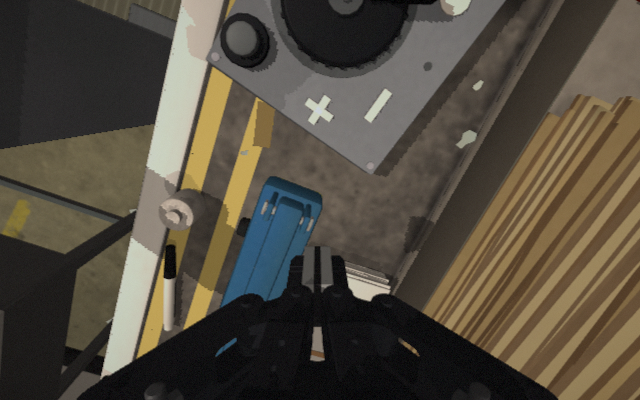

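View pics/top8.png

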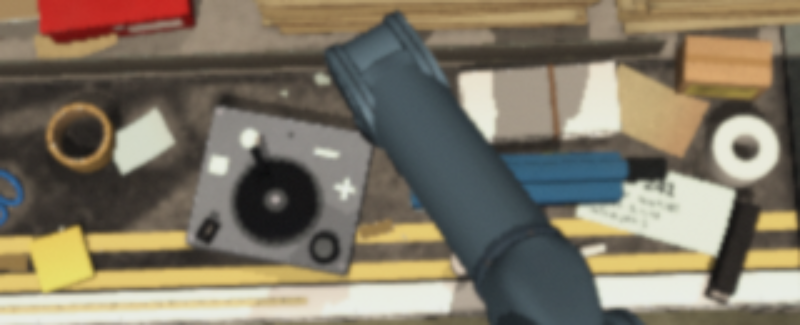

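The top view shows the tab at the disc, with the clip and the other things in place. The tab is cut off in the wrist view, so I'll shift for a final measurement.

>>> send_rows(
  targets=[
    [[0, 0.05, 0.02, 0, 0, 0], [0, 0.1, 0.02, 0, 0, 0], [0, 0.15, 0.02, 0, 0, 0], [0, 0.19, 0.02, 0, 0, 0], [0, 0.2, 0.02, 0, 0, 0], [0, 0.2, 0.02, 0, 0, 0], [0, 0.2, 0.02, 0, 0, 0], [0, 0.2, 0.02, 0, 0, 0], [0, 0.2, 0.02, 0, 0, 0], [0, 0.2, 0.02, 0, 0, 0]],
  ],
)

```text
time: 12.55
tcp_pos: [558.1, 151.1, 220.3]
eef_rot: [0.695, 0.133, -0.133, -0.694]
force: [0.2, -0.6, 0.1]
grip_width: 0.2
```

```bash
python3 look.py w9; python3 tab.py w9; python3 - <<'E'
from h import *
f=np.load("w9.npz");K=f["K"];P=f["P"];d=f["d"]
vv,uu=np.mgrid[0:400,0:640]
X=np.stack([(uu-K[0,2])/K[0,0]*d,-(vv-K[1,2])/K[1,1]*d,-d],-1)@P[:3,:3].T+P[:3,3]
s=(np.hypot(X[...,0]-447.5,X[...,1]-150.7)<9)&(d>0)&(X[...,2]<90);print("button top z",np.median(X[s][:,2]),s.sum())
E
```

```text
12.55 [558.1 151.1 220.3] zang 1.95 [ 0.2 -0.6  0.1]
2
n 587 px [366. 107.] angle of centroid 0.588 rect 48.2 32.0 0.587 [38.5 11.4] 34.378211975097656
axis dir 0.594 z 82.6
button top z 67.13424791419999 261
```

View pics/w9.png

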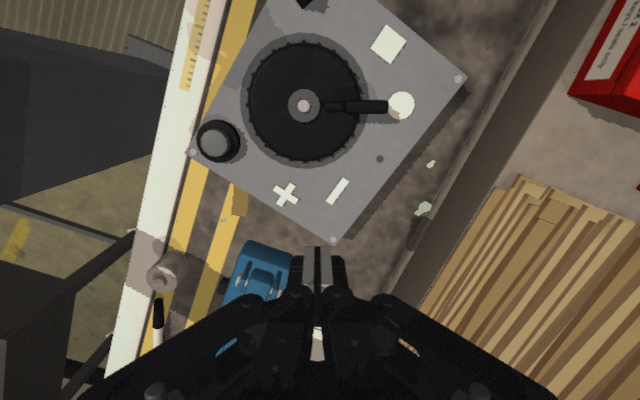

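The tab (tip 387,107) points at the disc (401,105), measured at 0.59. The button top is back up at z=67 and the arm is clear, so I'm handing in.

```bash
python3 -c "
from workcell import env
print(env.finish_job())"
```

```text
the job is handed in; nothing more can be done
None
```

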